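# Wake the ampoule viewer: screen to 60 degrees, then hold the run paddle level

### The job

Start an inspection on the ampoule viewer: raise its closed screen by the bar handle until it stands open at 60 degrees from closed, and let go of it so that it stays there. Then press the spring-loaded run paddle on the control pod down with the fingertips until it is level (the middle, running position), never down to its bottom stop, and finish while still holding it level. Leave the carton, the jar and the packet where they are.

Things in the scene. Friction and masses are not known exactly. Their poses are not given: they have to be found in the camera images.
- viewer: Ampoule viewer, fixed to the table: a low white case 190 x 240 x 55 mm (x, y, z) with a flat grey screen lid on top. Origin: centre of its underside, on the table. Its +z is up; its own x axis points from the front (handle side, towards the robot) to the rear (hinge side); its y axis runs along the hinge.
- screen (a joint): Opening angle of the screen lid (rad): 0 closed and flat on the case, growing as the handle side rises towards vertical and over, 1.9 at its end; wanted 60 degrees = 1.05. The lid starts shut or slightly ajar (0 to 0.3). The hinge is stiff: the lid stays where it is left, and needs about 4 to 6 N upwards at the handle to move. The lid is a 190 x 240 x 12 mm plate, grey with a blue panel on top.
- screen_handle (a point): Middle of the lid's handle: a round steel bar 10 mm thick and 90 mm long, parallel to the viewer's y axis, standing 45 mm off the lid's front edge on two steel rods at the bar's ends, so that there is a 40 mm gap between bar and lid edge with nothing under the bar down to the table. With the lid shut the bar's centre is 64 mm above the table; it lies 235 mm from the hinge axis. The bar is fast to the lid, so it turns with it and may turn between the fingers.
- screen_hinge (a point): Middle of the lid's hinge axis, at the top rear edge of the viewer, 61 mm above the table. The axis runs along the viewer's y axis.
- pod: Control pod, fixed to the table, to the left or right of the viewer: grey base plate 200 x 100 x 18 mm carrying a hinged black paddle with a yellow pressing area at its free end. Origin: centre of its underside, on the table. +z up; its x axis points from the paddle's free end to its hinge. A small fixed green post (12 x 12 mm) beside the free end, at +y of the paddle, has its top 80 mm above the table: the height of the paddle's top face when level.
- paddle (a joint): How far the paddle is pressed (rad): 0 released, when the paddle slopes up by 0.35 rad (20 degrees) from its hinge to its free end; 0.35 = level, the running position; 0.60 = bottom stop, not allowed (0.52 and more counts as the stop). A spring pushes it back up: at the yellow area it takes about 3 N to start it moving and about 8 N to hold it level.
- paddle_pad (a point): Point on the paddle's top face, in the middle of its 46 mm width and in the middle of the yellow pressing area (55 x 46 mm), 130 mm from the hinge axis and 30 mm from the free end. The paddle is a flat plate 160 x 46 x 10 mm. Released, this point is about 124 mm above the table; when the paddle is level it and the whole top face are 80 mm above the table.
- paddle_hinge (a point): Middle of the paddle's hinge axis, 75 mm above the table at the pod's rear; the axis runs along the pod's y axis.
- carton: Bystander, loose: long cardboard ampoule carton 200 x 70 x 60 mm with a green band, lying on the table on the other side of the viewer from the pod. Origin: centre of its underside, x along its length.
- jar: Bystander, loose: amber glass jar with white cap, 60 mm in diameter, 100 mm tall. Origin: centre of its underside.
- packet: Bystander, loose: white packet 70 x 90 x 50 mm with a red band. Origin: centre of its underside.
Not all that is in view belongs to the job. What is meant by the pod is not orange or purple, and is the larger of those in its own colour.

How it is judged (in metres and radians):
On the way, in this order (a step that is already met when the one before it is completed fails the run):
1. the screen stands at 60 degrees (within 7) and at rest, let go of by the fingers, the paddle not yet pressed (value of joint screen between 0.927 and 1.167 rad and velocity of joint screen between -0.06 and 0.06 rad/s and value of joint paddle below 0.1 rad and contact force between the fingers and viewer below 0.3 N), for 0.2 s.
2. the fingers hold the paddle level (within 4.6 degrees), at rest, with the screen still at its angle (value of joint paddle between 0.27 and 0.43 rad and velocity of joint paddle between -0.06 and 0.06 rad/s and contact force between the fingers and pod above 3 N and value of joint screen between 0.927 and 1.167 rad), for 0.5 s.
At the end, for the whole second after the job is handed in: The screen stands by itself at 60 degrees within 7 (joint 0.927 to 1.167 rad); the fingers still press on the pod's paddle with more than 3 N and keep it level within 4.6 degrees (joint 0.27 to 0.43 rad), at rest; carton, jar and packet are within 30 mm of where they were (all of step 2 and velocity of joint screen between -0.06 and 0.06 rad/s and contact force between the fingers and viewer below 0.3 N and distance of each of carton, jar, packet from where it was at the start of the episode below 0.03 m); the arm keeps its last pose, push and grip.
It fails at once if the paddle is pressed down to its bottom stop (0.52 rad and more) (value of joint paddle above 0.52 rad).
It fails at once if the carton, the jar or the packet is moved by more than 30 mm (distance of any of carton, jar, packet from where it was at the start of the episode above 0.03 m).
It also fails if it takes over 48 s, if anything falls off the work surface, if the arm or the gripper's body presses on something with over 40 N, if the wrist force passes 120 N, or if a joint passes its speed limit or range.

### The arm

A 6-joint arm with a two-finger parallel gripper is mounted at the origin on the work surface. World frame = base frame: x ahead of the robot, y to its left, z up, the work surface at z = 0. Lengths are in m, angles in degrees, forces in N, time in s.
With the tool pointing down it reaches from about 0.4 to 0.825 m from the base axis. Payload 7 kg.
Tool frame: the origin (TCP) lies midway between the tips of the shut fingers; the grasp point (between the pads) lies 19 mm behind it; z points along the fingers, y is the direction in which the jaws open and shut (so a half turn about z gives the same grasp; the last joint's range is limited). The gripper opens to 88 mm and grips with 3 to 60 N. Pads are 19 mm wide; open, the fingers measure 130 mm over their backs; the gripper's body (78 mm by 193 mm) begins 47 mm behind the grasp point.
Start: joints at [16.507, 20.546, 0.682, 0, -70.136, -16.507], TCP at [0.675, -0, 0.227] pointing down, gripper open.
Joint ranges: [-176.03, 176.03], [-82.01, 121.73], [-58.28, 71.71], [-173.87, 95.51], [-174.79, -0.11], [-173.66, 173.66]. Speed limits (degrees/s): [136.94, 136.94, 172.46, 180, 180, 180].

### API

Orientations are given as [roll, pitch, yaw] about the fixed x, y, z axes, in that order (R = Rz(yaw) Ry(pitch) Rx(roll)).
In Python, from plant import get_state, capture, get_calibration, close_job, boxes_of, cut_out gives the robot as it stands.
- The arm moves only by the tool apply_moves, never from a script. Its argument "commands" is a list of rows, each an object with "grip": the closure, from 0 (fully open) to 1 (shut); "slide": the shift along the tool's x, y, z in m, a list of three; "roll": the turn about the tool's z in degrees. In form: [{"grip": grip, "slide": [x, y, z], "roll": roll}, ...]. A call has 1 to 5 rows; each row is the pose to reach, as a shift and turn from the pose commanded when the call began, along the tool's axes at that moment; what a row does not reach only later rows make up. A row lasts 1/8 s, in which the tool goes at most 62.5 mm and 10.7 degrees, less where a joint would pass 70% of its speed; a pose out of reach is approached as far as the arm can. A call with a gripper value outside its range is refused whole. The fingers move at their own pace and stop on an object; "grip_force" is the grip in N (left out, the last holds). Time passes only in rows, so rows that repeat a pose let the fingers close. It gives the time, the measured TCP pose, the force and the opening at its end, in the units of the state.
- get_state(): the state, without advancing time (a new reading comes with each control period).
- capture(name): name is "scene" or "side" or "wrist"; returns (picture, depth): 384x512x3 uint8, red, green, blue; 384x512 float32, m along the optical axis (not along the pixel's ray), 0 where there is no reading.
- get_calibration(name): a dict with "mtx" (3x3 intrinsics, pixels), "R" (3x3) and "t" (3): a world point X has camera coordinates R X + t. Camera axes: x right, y down, z forward; pixel columns grow to the right and rows downward; lengths in m; the calibration is good to about 2 mm. A picture is of the moment at which its call begins: read the wrist's pose just before it. get_calibration takes no time and is no camera call; for the wrist camera it gives the pose at the moment of the call.
- close_job(): hands the job in, once; it reports no verdict.
Trained networks look in the newest picture that a camera, given by its name, has taken for a name from the list of things; names that differ only in an ending like _2 or _b are one class to them, and where a whole thing is asked for, a point or a joint stands for the part that bears it (a point fixed in the world has none). Each returns a list of dicts, best first, with "score" (0 to 1); they miss things now and then, are a little off and sometimes report something else, mostly with a low value. They report only what shows in the picture. A call takes as long as a camera call. They do not tell look-alikes from the thing itself.
- boxes_of(name, camera): "position" ([x, y, z] in m, in the coordinates of the camera as it stood for that picture, good to about 4 mm: the middle of the surface that is visible of it).
- cut_out(name, camera): "mask" (384x512 bool, what is visible of it).
The state is a dict: "time_s": time; "joints": joint angles; "qd": joint speeds; "joint_torque": joint torques, N m; "tcp_pos": TCP position; "eef_rot": TCP orientation; "contact_force": force on the tool from outside, world axes, zero at the start; "moment": the same for the moment, N m; "gripper_width": finger opening in m.
Only numpy, scipy, OpenCV 4.12 (cv2) and the standard library are available. Lean on these libraries where they do the work, as an engineer would, in place of code of your own. Each camera call takes 0.05 s, during which the arm holds its last target.

## Working session

There is one attempt and no reset: what is moved stays moved. The work goes in short steps, Python scripts to look and compute and a tool call to move; the robot and the scene stay as the last step left them, time stands still between calls to the robot, and variables do not carry over. Pictures are saved under pics/ and viewed, and the job is handed in when it is done.

Besides the shell and the picture viewer there is one more tool, called after ">>>" by a JSON object that holds its "api" and its "payload", one argument or row to a line. apply_moves: Moves the arm, as the interface text tells. Its arguments: {"type":"object","properties":{"commands":{"type":"array"},"grip_force":{"type":"number"}},"required":["commands"]}

```bash
mkdir -p pics; ls; python3 - <<'E'
from plant import *
import cv2
print(get_state())
for n in("scene","side"):
    p,d=capture(n); cv2.imwrite(f"pics/{n}0.png",p[:,:,::-1])
    c=get_calibration(n); print(n,c)
    import numpy as np
    for k in("viewer","screen","screen_handle","pod","paddle","paddle_pad","carton","jar","packet"):
        for b in boxes_of(k,n):
            print(k,round(b["score"],2),np.round(c["R"].T@(np.array(b["position"])-c["t"]),3))
E
```

```text
pics
{'time_s': 0.0, 'joints': array([ 1.65082768e+01,  2.05915676e+01,  6.34148449e-01, -1.82786077e-02,
       -7.01364570e+01, -1.65081776e+01]), 'qd': array([-0.0103131 ,  0.01763626,  0.05002213,  0.00341878, -0.04607145,
        0.03439282]), 'joint_torque': array([-8.00930356e-04, -5.82726967e+01,  2.93058443e+01,  6.99745238e+00,
        6.93249181e-03, -2.06530804e-04]), 'tcp_pos': array([ 6.74514487e-01, -2.15624629e-05,  2.25629837e-01]), 'eef_rot': array([ 1.79905111e+02, -1.02026466e-02, -9.00061172e+01]), 'contact_force': array([-0.79574667, -0.00286465, -0.21034875]), 'moment': array([-0.00894082, -0.03804723,  0.00031593]), 'gripper_width': 0.087552160344867}
scene {'mtx': array([[458.98652991,   0.        , 252.1833933 ],
       [  0.        , 458.98652991, 191.21502809],
       [  0.        ,   0.        ,   1.        ]]), 'R': array([[-0.68743408,  0.72604045, -0.0173101 ],
       [ 0.5495822 ,  0.50448194, -0.66592595],
       [-0.47475655, -0.46729352, -0.74581699]]), 't': array([ 0.42119022, -0.1585074 ,  1.76085744])}
viewer 0.88 [0.668 0.063 0.083]
screen 0.7 
[... 804 characters left out ...]
-0.52640948,  0.11754927,  1.31528989])}
viewer 0.8 [ 0.639 -0.015  0.083]
viewer 0.58 [ 0.524 -0.324  0.111]
screen 0.59 [0.643 0.023 0.1  ]
screen_handle 0.94 [0.65  0.021 0.093]
pod 0.78 [ 0.523 -0.325  0.02 ]
pod 0.72 [ 0.385 -0.145  0.012]
pod 0.59 [ 0.632 -0.556  0.012]
pod 0.56 [ 0.268 -0.386  0.015]
paddle 0.74 [ 0.277 -0.388  0.112]
paddle 0.7 [ 0.7   -0.315  0.055]
paddle 0.69 [ 0.533 -0.322  0.111]
paddle 0.66 [ 0.636 -0.554  0.08 ]
paddle_pad 0.83 [ 0.387 -0.135  0.084]
paddle_pad 0.71 [ 0.524 -0.325  0.113]
paddle_pad 0.68 [0.646 0.024 0.097]
paddle_pad 0.64 [ 0.636 -0.551  0.086]
paddle_pad 0.58 [ 0.274 -0.386  0.106]
carton 0.57 [0.48  0.268 0.053]
jar 0.77 [0.677 0.227 0.066]
```

View pics/scene0.png

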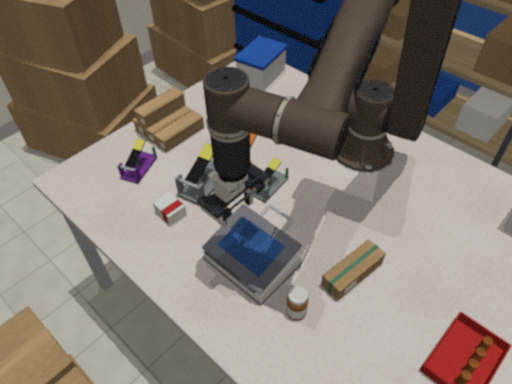

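View pics/side0.png

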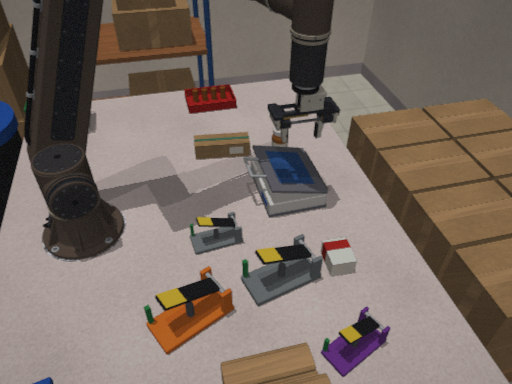

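The scene view shows the viewer around (252,250). The side view has its handle at (250,175), facing the robot. The two grey pods are at (215,235), small, and (283,270), large, so the large one is the target. Next I'll build a top-down map from both depth images.

```bash
cat > h.py <<'E'
from plant import *
import numpy as np, cv2
def cloud(n):
    c=get_calibration(n); p,d=capture(n)
    v,u=np.nonzero(d>0); z=d[v,u]; K=c["mtx"]
    X=np.stack([(u-K[0,2])*z/K[0,0],(v-K[1,2])*z/K[1,1],z],1)
    return (X-c["t"])@c["R"], p[v,u], u,v,p
def topdown(P,C,x0,x1,y0,y1,s,zmax=0.2):
    # image: columns = y decreasing to right, rows = x decreasing downward
    m=(P[:,0]>x0)&(P[:,0]<x1)&(P[:,1]>y0)&(P[:,1]<y1)&(P[:,2]<zmax)
    P=P[m];C=C[m];o=np.argsort(P[:,2]);P=P[o];C=C[o]
    im=np.zeros((int((x1-x0)/s)+1,int((y1-y0)/s)+1,3),np.uint8)
    im[((x1-P[:,0])/s).astype(int),((y1-P[:,1])/s).astype(int)]=C[:,::-1]
    return im
E
python3 - <<'E'
from h import *
for n in("scene","side"):
    P,C,u,v,p=cloud(n); np.savez(f"{n}0.npz",P=P,C=C,u=u,v=v)
    im=topdown(P,C,0.35,0.85,-0.45,0.35,0.002)
    im=cv2.resize(im,None,fx=1.9,fy=1.9,interpolation=cv2.INTER_NEAREST)
    cv2.imwrite(f"pics/top_{n}.png",im)
    c=get_calibration(n)
    for k in("viewer","screen","screen_handle","pod","packet","jar","carton"):
        for i,r in enumerate(cut_out(k,n)[:4]):
            m=r["mask"]; mm=m[v,u]; Q=P[mm]
            print(n,k,round(r["score"],2),mm.sum(),np.median(Q,0).round(3),np.percentile(Q,2,0).round(3),np.percentile(Q,98,0).round(3))
            np.save(f"m_{n}_{k}_{i}.npy",m)
E
```

```text
scene viewer 0.79 5888 [0.669 0.061 0.088] [ 0.56  -0.072  0.013] [0.754 0.16  0.117]
scene screen 0.74 4714 [0.658 0.049 0.094] [ 0.531 -0.073  0.071] [0.745 0.156 0.12 ]
scene screen_handle 0.64 4884 [0.657 0.048 0.093] [ 0.524 -0.074  0.069] [0.747 0.156 0.121]
scene pod 0.74 604 [ 0.373 -0.122  0.017] [ 0.316 -0.154  0.006] [ 0.454 -0.093  0.098]
scene pod 0.61 26 [ 0.247 -0.343  0.018] [ 0.233 -0.358  0.013] [ 0.264 -0.331  0.025]
scene pod 0.58 912 [ 0.648 -0.546  0.021] [ 0.569 -0.599  0.003] [ 0.717 -0.492  0.097]
scene pod 0.56 1404 [ 0.569 -0.313  0.066] [ 0.458 -0.409 -0.   ] [ 0.636 -0.246  0.137]
scene packet 0.57 722 [ 0.709 -0.283  0.049] [ 0.668 -0.341  0.003] [ 0.738 -0.251  0.056]
scene jar 0.96 594 [0.704 0.256 0.08 ] [0.672 0.227 0.012] [0.721 0.277 0.104]
scene jar 0.66 4929 [0.658 0.048 0.093] [ 0.523 -0.075  0.058] [0.747 0.156 0.12 ]
scene carton 0.71 1924 [0.5   0.299 0.06 ] [0.392 0.252 0.005] [0.584 0.336 0.066]
side viewer 0.65 4164 [ 0.636 -0.015  0.081] [ 0.542 -0.084  0.009] [0.747 0.146 0.117]
side screen 0.61 2710 [0.648 0.022 0.095] [ 0.524 -0.081  0.057] [0.75  0.153 0.121]
side screen 0.61 748 [ 0.528 -0.322  0.11 ] [ 0.463 -0.353  0.08 ] [ 0.603 -0.284  0.134]
side screen_handle 0.83 2567 [0.648 0.02  0.095] [ 0.526 -0.081  0.07 ] [0.746 0.148 0.121]
side screen_handle 0.34 725 [ 0.525 -0.323  0.111] [ 0.462 -0.353  0.08 ] [ 0.6   -0.29   0.134]
side pod 0.77 4039 [ 0.27  -0.39   0.019] [ 0.176 -0.454  0.004] [ 0.371 -0.314  0.131]
side pod 0.62 3269 [ 0.524 -0.327  0.02 ] [ 0.431 -0.381  0.006] [ 0.624 -0.263  0.131]
side pod 0.61 1421 [ 0.383 -0.143  0.015] [ 0.314 -0.176  0.004] [ 0.452 -0.102  0.096]
side pod 0.57 2288 [ 0.63  -0.562  0.015] [ 0.565 -0.608  0.005] [ 0.709 -0.504  0.099]
side packet 0.55 1001 [ 0.696 -0.316  0.049] [ 0.666 -0.346  0.005] [ 0.734 -0.258  0.054]
side carton 0.67 1290 [0.48  0.266 0.055] [0.386 0.246 0.003] [0.576 0.328 0.064]
```

View pics/top_scene.png

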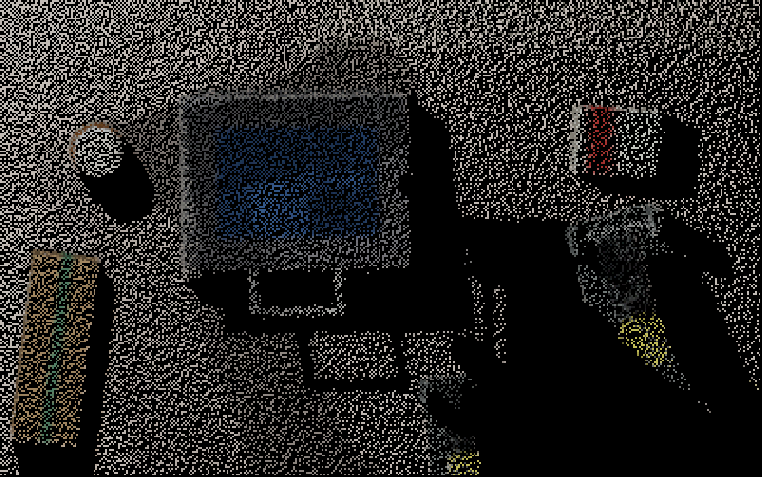

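View pics/top_side.png

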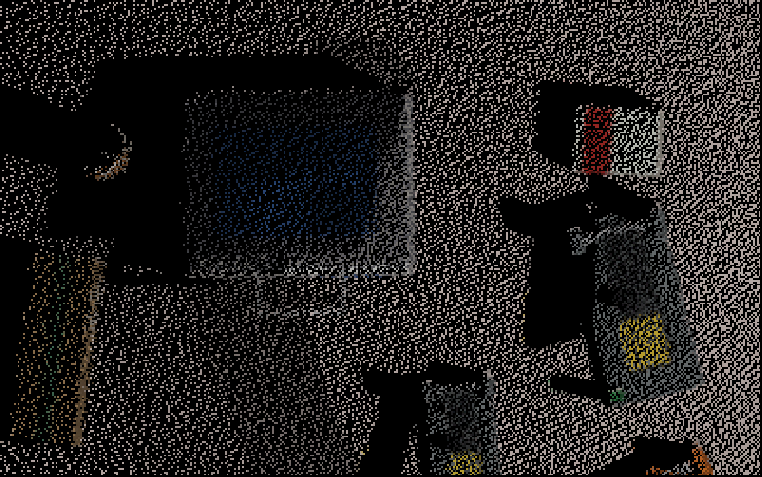

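```bash
python3 - <<'E'
from h import *
for n in("scene","side"):
    D=np.load(f"{n}0.npz");P=D["P"];C=D["C"].astype(int)
    # screen plane from blue-panel points
    m=(abs(P[:,0]-.65)<.14)&(abs(P[:,1]-.04)<.16)&(P[:,2]>.06)&(P[:,2]<.14)
    Q=P[m]; b=C[m]; blue=Q[(b[:,2]>b[:,0]+40)]
    c0=blue.mean(0); w=np.linalg.svd(blue-c0,full_matrices=False)[2]; nn=w[2]*np.sign(w[2][2])
    print(n,"plane n",nn.round(4),"tilt",np.arccos(nn[2]),"dir deg",np.degrees(np.arctan2(nn[1],nn[0])),c0.round(4))
    r=cv2.minAreaRect((blue[:,:2]*1000).astype(np.float32)); print("blue rect",r)
    on=Q[abs((Q-c0)@nn)<.005]; r=cv2.minAreaRect((on[:,:2]*1000).astype(np.float32)); print("lid rect",r)
    # paddle
    m=(abs(P[:,0]-.53)<.11)&(abs(P[:,1]+.32)<.08)
    Q=P[m];b=C[m]; yel=Q[(b[:,0]>b[:,2]+80)&(b[:,1]>b[:,2]+80)&(Q[:,2]>.1)]
    print("yellow",len(yel),yel.mean(0).round(4)); print(cv2.minAreaRect((yel[:,:2]*1000).astype(np.float32)))
    g=Q[(b[:,1]>b[:,0]+40)&(b[:,1]>b[:,2]+30)]
    print("green",len(g),np.median(g,0).round(4),g.max(0).round(3) if len(g) else 0)
    pd=Q[(Q[:,2]>.083)&(b.max(1)<300)]
    print("pod base"); ba=Q[(abs(Q[:,2]-.018)<.004)]; print(cv2.minAreaRect((ba[:,:2]*1000).astype(np.float32)))
E
```

```text
scene plane n [0.232  0.0017 0.9727] tilt 0.2341519779947581 dir deg 0.42104099951470375 [0.6586 0.0397 0.0938]
blue rect ((657.1950073242188, 37.58970260620117), (118.20755004882812, 170.66049194335938), 0.7739265561103821)
lid rect ((638.0990600585938, 39.35304260253906), (240.14259338378906, 241.1980743408203), 1.0144898891448975)
yellow 131 [ 0.4938 -0.3292  0.1244]
((495.8389587402344, -332.5478515625), (55.68317794799805, 42.771060943603516), 46.209815979003906)
green 0 [nan nan nan] 0
pod base
((533.0427856445312, -311.7122497558594), (200.43397521972656, 100.0864028930664), 8.045187950134277)
side plane n [0.233  0.0047 0.9725] tilt 0.2352472859384253 dir deg 1.1524756584046274 [0.6522 0.0335 0.095 ]
blue rect ((657.1030883789062, 39.275577545166016), (113.32744598388672, 171.41815185546875), 0.7983524799346924)
lid rect ((636.989990234375, 37.727935791015625), (240.25628662109375, 247.8036346435547), 0.9364036321640015)
yellow 230 [ 0.4902 -0.3279  0.1251]
((490.25115966796875, -328.2878723144531), (50.522560119628906, 48.49885940551758), 12.30663013458252)
green 13 [ 0.432  -0.2969  0.0793] [ 0.437 -0.293  0.082]
pod base
((528.9165649414062, -319.6990966796875), (198.3935089111328, 101.15511322021484), 13.810164451599121)
  return _methods._mean(a, axis=axis, dtype=dtype,
  ret = um.true_divide(
```

Viewer: yaw is about 0.8°, the lid is ajar by about 0.235 rad, and the hinge is near x=0.753. Pod: centred at (0.529,-0.320), yaw about 13.8°. Next I'll refine the bar position and check the packet and pod geometry.

```bash
python3 - <<'E'
from h import *
for n in("scene","side"):
    D=np.load(f"{n}0.npz");P=D["P"]
    Q=P[(P[:,0]>.505)&(P[:,0]<.545)&(abs(P[:,1]-.04)<.07)&(P[:,2]>.09)&(P[:,2]<.16)]
    print(n,len(Q)); 
    b=Q[Q[:,0]<.532]; print("bar",np.median(b,0).round(4),b.min(0).round(3),b.max(0).round(3)); print(np.percentile(b[:,2],[50,80,95]).round(4))
    m=(abs(P[:,1]-.04)<.09)&(P[:,0]>.72)&(P[:,0]<.79)&(P[:,2]>.04)
    R=P[m]; print("rear edge",np.percentile(R[:,0],[95,99]).round(4))
    m=(abs(P[:,1]-.04)<.03)&(P[:,0]>.545)&(P[:,0]<.6)&(P[:,2]>.08)
    R=P[m]; print("lid front",np.percentile(R[:,0],[0.5,2]).round(4),R[:,2].max())
    m=(P[:,0]>.58)&(P[:,0]<.72)&(P[:,2]>.05)&(P[:,2]<.14)&(abs(P[:,1]-.04)<.16); R=P[m]; print("lid y",np.percentile(R[:,1],[1,99]).round(4))
E
for i in 0; do :; done
```

```text
scene 131
bar [0.5234 0.0385 0.1237] [ 0.516 -0.012  0.115] [0.532 0.088 0.13 ]
[0.1237 0.1257 0.1277]
rear edge [0.7655 0.771 ]
lid front [0.5652 0.5673] 0.3404410495206979
lid y [-0.0767  0.1583]
side 104
bar [0.522  0.0311 0.1226] [ 0.517 -0.014  0.116] [0.531 0.087 0.129]
[0.1226 0.1242 0.1255]
rear edge [0.7651 0.7707]
lid front [0.5662 0.5663] 0.3394899446359942
lid y [-0.0833  0.1524]
```

>>> {"api": "apply_moves", "payload": {
  "commands": [
    {"grip": 0.66, "slide": [-0.012, 0.05, 0], "roll": 0},
    {"grip": 0.66, "slide": [-0.026, 0.1, 0], "roll": 0},
    {"grip": 0.66, "slide": [-0.038, 0.14, 0], "roll": 0},
    {"grip": 0.66, "slide": [-0.038, 0.152, 0], "roll": 0},
    {"grip": 0.66, "slide": [-0.038, 0.152, 0], "roll": 0}
  ],
  "grip_force": 15
}}

```text
time_s: 2.42
tcp_pos: [0.523, 0.0381, 0.2274]
eef_rot: [-179.9, 0.0, -90.0]
contact_force: [0.1, -0.2, 0.5]
gripper_width: 0.0432
```

```bash
python3 - <<'E'
from h import *
s=get_state(); print(s["time_s"],s["tcp_pos"],s["eef_rot"],s["gripper_width"])
for n in("scene","side","wrist"):
    P,C,u,v,p=cloud(n)
    Q=P[(P[:,0]>.505)&(P[:,0]<.532)&(abs(P[:,1]-.04)<.06)&(P[:,2]>.10)&(P[:,2]<.14)]
    print(n,len(Q),np.median(Q,0).round(4) if len(Q) else 0, np.percentile(Q,[2,98],0).round(4) if len(Q) else 0)
    cv2.imwrite(f"pics/{n}1.png",p[:,:,::-1])
E
```

```text
2.425 [0.52303126 0.0381247  0.22735155] [-1.79916879e+02  2.74692188e-02 -8.99525226e+01] 0.04316613830309927
scene 106 [0.5237 0.0378 0.1235] [[ 0.518  -0.0104  0.1158]
 [ 0.5316  0.0859  0.1286]]
side 79 [0.5226 0.0296 0.1226] [[ 0.5171 -0.0142  0.1172]
 [ 0.5308  0.0827  0.1253]]
wrist 1326 [0.5219 0.0328 0.1237] [[ 0.5163 -0.0126  0.1198]
 [ 0.5306  0.0829  0.1255]]
```

View pics/wrist1.png

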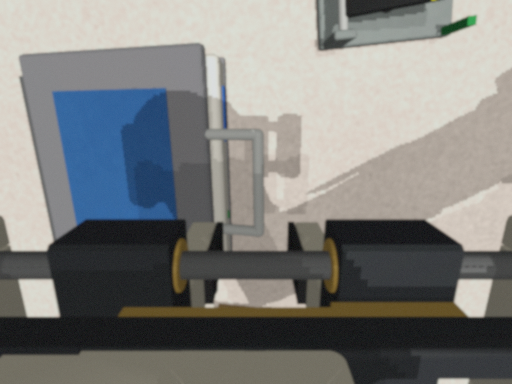

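```bash
python3 - <<'E'
from h import *
print(get_state()["gripper_width"])
P,C,u,v,p=cloud("side")
# better pod from unobstructed views
for n in("scene","side"):
    P,C,u,v,p=cloud(n); b=C.astype(int)
    m=(abs(P[:,0]-.53)<.13)&(abs(P[:,1]+.32)<.1)
    Q=P[m];b=b[m]
    ye=Q[(b[:,0]>b[:,2]+60)&(b[:,1]>b[:,2]+60)&(Q[:,2]>.1)]
    print(n,"yel",len(ye),ye.mean(0).round(4),cv2.minAreaRect((ye[:,:2]*1000).astype(np.float32)))
    ba=Q[abs(Q[:,2]-.018)<.004]; print("base",len(ba),cv2.minAreaRect((ba[:,:2]*1000).astype(np.float32)))
    g=Q[(b[:,1]>b[:,0]+30)&(b[:,1]>b[:,2]+20)]; print("green",len(g),g.mean(0).round(3) if len(g) else 0, g.max(0) if len(g) else 0)
E
```

```text
0.032740028169623375
scene yel 173 [ 0.4903 -0.3282  0.125 ] ((486.7308654785156, -327.7454833984375), (61.67734909057617, 48.384735107421875), 15.260525703430176)
base 629 ((530.3695678710938, -315.9316711425781), (200.91372680664062, 102.25102233886719), 12.865795135498047)
green 18 [ 0.437 -0.294  0.062] [ 0.44054541 -0.28913604  0.08532274]
side yel 244 [ 0.4896 -0.3279  0.1252] ((489.1043701171875, -327.00103759765625), (53.62086868286133, 48.695594787597656), 14.100215911865234)
base 1762 ((529.2245483398438, -319.1188049316406), (198.57614135742188, 102.69471740722656), 14.218894004821777)
green 70 [ 0.432 -0.3    0.055] [ 0.45041331 -0.22441412  0.08284063]
```

The wrist picture shows the handle bar at (258,180), between the finger columns (200 and 305). Descending.

>>> {"api": "apply_moves", "payload": {
  "commands": [
    {"grip": 0.66, "slide": [0, 0, 0.04], "roll": 0},
    {"grip": 0.66, "slide": [0, 0, 0.08], "roll": 0},
    {"grip": 0.66, "slide": [0, 0, 0.11], "roll": 0},
    {"grip": 0.66, "slide": [0, 0, 0.123], "roll": 0},
    {"grip": 0.66, "slide": [0, 0, 0.123], "roll": 0}
  ]
}}

```text
time_s: 3.35
tcp_pos: [0.523, 0.0377, 0.103]
eef_rot: [179.9, -0.1, -90.0]
contact_force: [-0.6, 0.5, 0.5]
gripper_width: 0.0299
```

>>> {"api": "apply_moves", "payload": {
  "commands": [
    {"grip": 1, "slide": [0, 0, 0], "roll": 0},
    {"grip": 1, "slide": [0, 0, 0], "roll": 0},
    {"grip": 1, "slide": [0, 0, 0], "roll": 0},
    {"grip": 1, "slide": [0, 0, 0], "roll": 0},
    {"grip": 1, "slide": [0, 0, 0], "roll": 0}
  ],
  "grip_force": 15
}}

```text
time_s: 3.98
tcp_pos: [0.5212, 0.0381, 0.1037]
eef_rot: [179.9, 0.0, -90.0]
contact_force: [-6.8, 2.6, 4.1]
gripper_width: 0.0093
```

Bar gripped (9.3 mm opening). Lifting along the arc.

>>> {"api": "apply_moves", "payload": {
  "commands": [
    {"grip": 1, "slide": [0, -0.0035, -0.018], "roll": 0},
    {"grip": 1, "slide": [0, -0.01, -0.0355], "roll": 0},
    {"grip": 1, "slide": [0, -0.0185, -0.0525], "roll": 0},
    {"grip": 1, "slide": [0, -0.028, -0.0687], "roll": 0},
    {"grip": 1, "slide": [0, -0.0386, -0.0841], "roll": 0}
  ]
}}

```text
time_s: 4.6
tcp_pos: [0.5596, 0.0386, 0.1876]
eef_rot: [179.8, 0.1, -90.0]
contact_force: [-5.0, 4.6, -2.7]
gripper_width: 0.0093
```

```bash
cat >> h.py <<'E'
def lid():
    for n in("scene","side"):
        P,C,u,v,p=cloud(n); C=C.astype(int)
        m=(P[:,0]>.5)&(P[:,0]<.8)&(abs(P[:,1]-.04)<.12)&(P[:,2]>.07)&(P[:,2]<.3)&(C[:,2]>C[:,0]+35)
        B=P[m]
        if len(B)<50: print(n,"few",len(B)); continue
        for _ in range(4):
            c=np.median(B,0); w=np.linalg.svd(B-B.mean(0),full_matrices=False)[2][2]; r=abs((B-B.mean(0))@w); B=B[r<max(.004,2*np.median(r))]
        w=w*np.sign(w[0]); print(n,len(B),"lid angle",np.arctan2(np.hypot(w[0],w[1]),w[2]),B.mean(0).round(3))
        cv2.imwrite(f"pics/{n}_t{get_state()['time_s']:.2f}.png",p[:,:,::-1])
E
python3 - <<'E'
from h import *
s=get_state(); print(s["time_s"],s["tcp_pos"],s["contact_force"],s["gripper_width"])
lid()
E
```

```text
4.6 [0.55957621 0.03864708 0.18757428] [-4.97803719  4.63608495 -2.72043788] 0.009316993096906619
scene 1931 lid angle 0.6213087349730697 [0.677 0.04  0.125]
side 582 lid angle 0.6330419531176256 [0.678 0.035 0.127]
```

>>> {"api": "apply_moves", "payload": {
  "commands": [
    {"grip": 1, "slide": [0, -0.012, -0.0145], "roll": 0},
    {"grip": 1, "slide": [0, -0.025, -0.028], "roll": 0},
    {"grip": 1, "slide": [0, -0.039, -0.0405], "roll": 0},
    {"grip": 1, "slide": [0, -0.056, -0.053], "roll": 0},
    {"grip": 1, "slide": [0, -0.073, -0.0635], "roll": 0}
  ]
}}

```text
time_s: 5.32
tcp_pos: [0.6328, 0.0389, 0.2534]
eef_rot: [179.9, 0.1, -89.9]
contact_force: [-9.8, 5.7, 7.2]
gripper_width: 0.009
```

>>> {"api": "apply_moves", "payload": {
  "commands": [
    {"grip": 1, "slide": [0, 0, 0], "roll": 0},
    {"grip": 1, "slide": [0, 0, 0], "roll": 0}
  ]
}}

```text
time_s: 5.58
tcp_pos: [0.6354, 0.0389, 0.2546]
eef_rot: [-179.7, 0.1, -89.9]
contact_force: [-4.3, 4.4, 12.0]
gripper_width: 0.0096
```

```bash
python3 - <<'E'
from h import *
s=get_state(); print(s["time_s"],s["tcp_pos"],s["contact_force"],s["gripper_width"])
lid()
E
```

```text
5.575 [0.63540844 0.0388695  0.25461203] [-4.2830703   4.42478039 12.03848277] 0.009576175545872385
scene 1792 lid angle 1.055169525739424 [0.709 0.041 0.151]
side few 0
```

>>> {"api": "apply_moves", "payload": {
  "commands": [
    {"grip": 0.6, "slide": [0, 0, 0], "roll": 0},
    {"grip": 0.6, "slide": [0, 0, 0], "roll": 0},
    {"grip": 0.6, "slide": [0, 0, 0], "roll": 0},
    {"grip": 0.6, "slide": [0, 0, 0], "roll": 0},
    {"grip": 0.6, "slide": [0, 0, 0], "roll": 0}
  ]
}}

```text
time_s: 6.3
tcp_pos: [0.6346, 0.0379, 0.251]
eef_rot: [180.0, -0.0, -90.0]
contact_force: [-1.4, 0.1, -0.6]
gripper_width: 0.035
```

```bash
python3 - <<'E'
from h import *
s=get_state(); print(s["time_s"],s["tcp_pos"],s["contact_force"],s["gripper_width"])
lid()
p,d=capture("side"); cv2.imwrite("pics/side2.png",p[:,:,::-1])
E
```

```text
6.3 [0.63457532 0.03790397 0.25097093] [-1.37598801  0.05370572 -0.56246038] 0.03496961201646973
scene 1795 lid angle 1.0568795727017801 [0.709 0.041 0.151]
side few 0
```

View pics/side2.png

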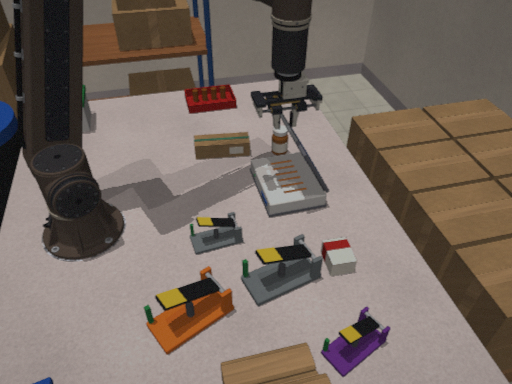

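The side view shows the lid standing open (edge-on around (305,155)), with the fingers clear. The scene fit gives 1.057 rad. Retreating upwards, then over to the pod.

>>> {"api": "apply_moves", "payload": {
  "commands": [
    {"grip": 0.6, "slide": [0, 0, -0.02], "roll": 0},
    {"grip": 0.6, "slide": [0, 0, -0.05], "roll": 0},
    {"grip": 0.6, "slide": [0, 0, -0.09], "roll": 0},
    {"grip": 0.6, "slide": [0, 0, -0.11], "roll": 0},
    {"grip": 0.6, "slide": [0, 0, -0.11], "roll": 0}
  ]
}}

```text
time_s: 7.08
tcp_pos: [0.6352, 0.0381, 0.3631]
eef_rot: [-179.8, 0.1, -90.0]
contact_force: [-0.1, -0.0, -0.9]
gripper_width: 0.0351
```

>>> {"api": "apply_moves", "payload": {
  "commands": [
    {"grip": 1, "slide": [0.05, 0.02, 0], "roll": 0},
    {"grip": 1, "slide": [0.105, 0.043, 0], "roll": 0},
    {"grip": 1, "slide": [0.16, 0.066, 0], "roll": 0},
    {"grip": 1, "slide": [0.215, 0.089, 0], "roll": 0},
    {"grip": 1, "slide": [0.27, 0.112, 0], "roll": 0}
  ]
}}

```text
time_s: 7.7
tcp_pos: [0.5213, -0.2334, 0.3602]
eef_rot: [179.9, 0.0, -90.0]
contact_force: [-0.2, -0.9, 0.0]
gripper_width: 0.0004
```

>>> {"api": "apply_moves", "payload": {
  "commands": [
    {"grip": 1, "slide": [0.05, 0.02, 0], "roll": 0},
    {"grip": 1, "slide": [0.098, 0.04, 0], "roll": 10},
    {"grip": 1, "slide": [0.098, 0.04, 0], "roll": 20},
    {"grip": 1, "slide": [0.098, 0.04, 0], "roll": 30},
    {"grip": 1, "slide": [0.098, 0.04, 0], "roll": 40}
  ]
}}

```text
time_s: 8.32
tcp_pos: [0.4821, -0.3301, 0.3599]
eef_rot: [179.9, -0.0, -130.4]
contact_force: [0.1, 0.1, 0.0]
gripper_width: 0.0005
```

>>> {"api": "apply_moves", "payload": {
  "commands": [
    {"grip": 1, "slide": [0, 0, 0], "roll": 10},
    {"grip": 1, "slide": [0, 0, 0], "roll": 20},
    {"grip": 1, "slide": [0, 0, 0], "roll": 30},
    {"grip": 1, "slide": [0, 0, 0], "roll": 36},
    {"grip": 1, "slide": [0, 0, 0], "roll": 36}
  ]
}}

```text
time_s: 8.95
tcp_pos: [0.4823, -0.3298, 0.3602]
eef_rot: [179.9, -0.1, -166.0]
contact_force: [0.2, 0.3, -0.4]
gripper_width: 0.0003
```

```bash
python3 - <<'E'
from h import *
s=get_state(); print(s["time_s"],s["tcp_pos"],s["eef_rot"],s["contact_force"],s["gripper_width"])
lid()
for n in("scene","side","wrist"):
    P,C,u,v,p=cloud(n); b=C.astype(int)
    cv2.imwrite(f"pics/{n}3.png",p[:,:,::-1])
    m=(abs(P[:,0]-.53)<.13)&(abs(P[:,1]+.32)<.1)&(P[:,2]<.15)
    Q=P[m];b=b[m]
    ye=Q[(b[:,0]>b[:,2]+60)&(b[:,1]>b[:,2]+60)&(Q[:,2]>.1)]
    if len(ye)>10: print(n,"yel",len(ye),ye.mean(0).round(4),cv2.minAreaRect((ye[:,:2]*1000).astype(np.float32)))
E
```

```text
8.95 [ 0.4823074  -0.32984364  0.36015415] [ 1.79946714e+02 -6.22834514e-02 -1.65957402e+02] [ 0.17791636  0.34062211 -0.35471294] 0.0002965015842691274
scene 1803 lid angle 1.0562498993952125 [0.709 0.041 0.151]
side few 0
scene yel 146 [ 0.4893 -0.3269  0.1258] ((489.6116943359375, -327.72357177734375), (52.38957595825195, 42.64675521850586), 14.641463279724121)
side yel 222 [ 0.4878 -0.327   0.1259] ((489.900146484375, -327.9617614746094), (52.548885345458984, 45.71210861206055), 11.245094299316406)
wrist yel 1292 [ 0.4894 -0.3273  0.1258] ((490.9827880859375, -326.9465637207031), (54.09664535522461, 45.96365737915039), 14.048094749450684)
```

View pics/side3.png

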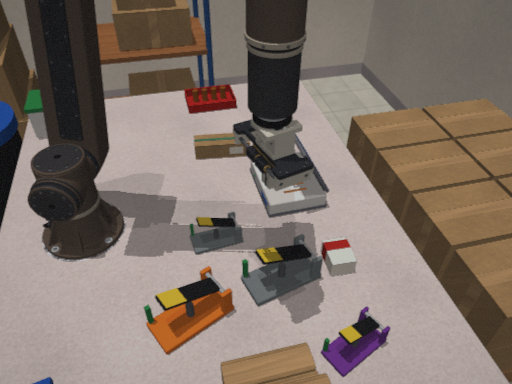

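View pics/wrist3.png

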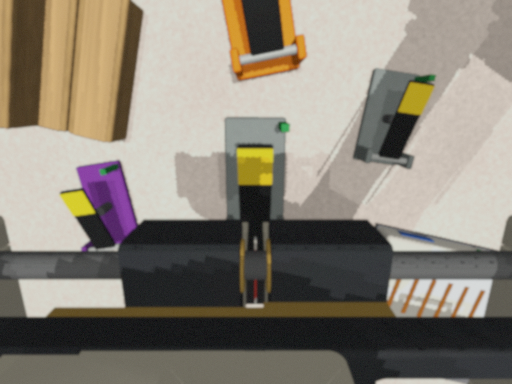

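The wrist view shows the yellow pad at (255,165), aligned with the finger column at 255. Descending to just above it.

>>> {"api": "apply_moves", "payload": {
  "commands": [
    {"grip": 1, "slide": [0, 0, 0.05], "roll": 0},
    {"grip": 1, "slide": [0, 0, 0.1], "roll": 0},
    {"grip": 1, "slide": [0, 0, 0.15], "roll": 0},
    {"grip": 1, "slide": [0, 0, 0.19], "roll": 0},
    {"grip": 1, "slide": [0, 0, 0.215], "roll": 0}
  ]
}}

```text
time_s: 9.82
tcp_pos: [0.4817, -0.3297, 0.144]
eef_rot: [179.9, -0.1, -166.0]
contact_force: [-0.1, -0.9, 0.2]
gripper_width: 0.0005
```

>>> {"api": "apply_moves", "payload": {
  "commands": [
    {"grip": 1, "slide": [0, 0, 0.008], "roll": 0},
    {"grip": 1, "slide": [0, 0, 0.016], "roll": 0},
    {"grip": 1, "slide": [0, 0, 0.024], "roll": 0},
    {"grip": 1, "slide": [0, 0, 0.032], "roll": 0},
    {"grip": 1, "slide": [0, 0, 0.032], "roll": 0}
  ]
}}

```text
time_s: 10.45
tcp_pos: [0.483, -0.3304, 0.1144]
eef_rot: [-180.0, 0.0, -166.0]
contact_force: [0.6, -1.4, 4.5]
gripper_width: 0.0004
```

Contact made with 4.5 N, as expected. About 34 mm remains to z=0.080.

>>> {"api": "apply_moves", "payload": {
  "commands": [
    {"grip": 1, "slide": [0, 0, 0.008], "roll": 0},
    {"grip": 1, "slide": [0, 0, 0.016], "roll": 0},
    {"grip": 1, "slide": [0, 0, 0.023], "roll": 0},
    {"grip": 1, "slide": [0, 0, 0.028], "roll": 0},
    {"grip": 1, "slide": [0, 0, 0.028], "roll": 0}
  ]
}}

```text
time_s: 11.08
tcp_pos: [0.4818, -0.3304, 0.0864]
eef_rot: [180.0, -0.1, -166.0]
contact_force: [-5.2, -2.0, 6.4]
gripper_width: 0.0004
```

>>> {"api": "apply_moves", "payload": {
  "commands": [
    {"grip": 1, "slide": [0, 0, 0.003], "roll": 0},
    {"grip": 1, "slide": [0, 0, 0.006], "roll": 0},
    {"grip": 1, "slide": [0, 0, 0.006], "roll": 0},
    {"grip": 1, "slide": [0, 0, 0.006], "roll": 0},
    {"grip": 1, "slide": [0, 0, 0.006], "roll": 0}
  ]
}}

```text
time_s: 11.7
tcp_pos: [0.4816, -0.3304, 0.0809]
eef_rot: [-180.0, -0.1, -166.0]
contact_force: [-5.2, -1.9, 7.1]
gripper_width: 0.0003
```

>>> {"api": "apply_moves", "payload": {
  "commands": [
    {"grip": 1, "slide": [0, 0, 0], "roll": 0},
    {"grip": 1, "slide": [0, 0, 0], "roll": 0},
    {"grip": 1, "slide": [0, 0, 0], "roll": 0},
    {"grip": 1, "slide": [0, 0, 0], "roll": 0},
    {"grip": 1, "slide": [0, 0, 0], "roll": 0}
  ]
}}

```text
time_s: 12.32
tcp_pos: [0.4816, -0.3304, 0.0809]
eef_rot: [-180.0, -0.1, -166.0]
contact_force: [-4.9, -2.3, 8.0]
gripper_width: -0.0
```

```bash
python3 - <<'E'
from h import *
s=get_state(); print(s["time_s"],s["tcp_pos"],s["eef_rot"],s["contact_force"],s["gripper_width"])
lid()
for n in("scene","side"):
    P,C,u,v,p=cloud(n); b=C.astype(int)
    cv2.imwrite(f"pics/{n}4.png",cv2.resize(p[150:330,150:400,::-1],None,fx=3,fy=3))
    th=np.radians(13.9); L=(P[:,:2]-[.529,-.3195])@np.array([[np.cos(th),-np.sin(th)],[np.sin(th),np.cos(th)]])
    m=(abs(L[:,1])<.02)&(L[:,0]>-.09)&(L[:,0]<.06)&(P[:,2]>.065)&(P[:,2]<.1); 
    ye=(b[:,0]>b[:,2]+60)&(b[:,1]>b[:,2]+60)
    for nm,mm in(("paddle",m),("yellow",m&ye)):
        if mm.sum()>10:
            print(n,nm,mm.sum(),"z med",np.median(P[mm,2]).round(4),"slope",np.polyfit(L[mm,0],P[mm,2],1).round(4))
    for k in("carton","jar","packet"):
        r=cut_out(k,n)
        for q in r[:1]:
            print(k,round(q["score"],2),np.median(P[q["mask"][v,u]],0).round(3))
E
```

```text
12.325 [ 0.48163076 -0.33042646  0.08086935] [-1.79996831e+02 -7.77019683e-02 -1.66001879e+02] [-4.92081641 -2.29895352  8.04144098] -4.874089951718364e-05
scene 1795 lid angle 1.0570994141930337 [0.709 0.041 0.151]
side few 0
scene paddle 286 z med 0.0813 slope [-0.0574  0.0824]
scene yellow 24 z med 0.0819 slope [0.0119 0.0825]
carton 0.57 [0.5   0.299 0.06 ]
jar 0.94 [0.704 0.256 0.081]
packet 0.69 [ 0.709 -0.285  0.049]
side paddle 226 z med 0.0809 slope [-0.0105  0.0814]
side yellow 89 z med 0.0811 slope [-0.01    0.0806]
carton 0.75 [0.474 0.266 0.054]
jar 0.36 [ 0.696 -0.315  0.049]
packet 0.97 [ 0.694 -0.315  0.049]
```

View pics/side4.png

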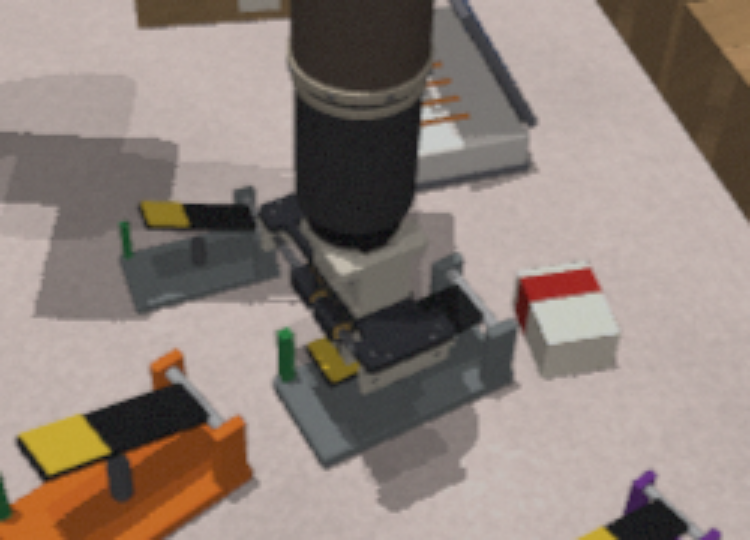

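The paddle is level (slope about -0.01, top at 81 mm) under about 8 N. The lid is at 1.057 rad and the bystanders haven't moved. Handing in.

```bash
python3 -c "
from plant import *
print(close_job()); print(get_state()['tcp_pos'],get_state()['contact_force'])"
```

```text
the job is handed in; nothing more can be done
None
the job is handed in; nothing more can be done
```

The job is done and handed in, at about 12.5 s of the 48 s allowed; no verdict was reported.

I gripped the bar handle, raised the screen along its arc and let go. I then pressed the paddle of the larger grey pod down with shut fingers and was still holding it level at hand-in.

Last checks before hand-in:
- **Screen:** it stood at 1.057 rad, measured in the scene camera before and after the press. The side camera sees the open lid edge-on, so it could not confirm this.
- **Paddle:** its top face was at 81 mm. The slope read about -0.01 rad in the side view. The scene view, partly blocked by the gripper, gave a noisier -0.06 rad over the paddle and +0.01 rad on the yellow area. All three are within the tolerance.
- **Push:** the vertical force was about 8 N, with about 5 N of sideways friction, and the tool pose was steady to 0.1 mm over the last 0.6 s.
- **Bystanders:** the carton, jar and packet were within about 6 mm of where they started. The side camera's jar detection was a low-score false hit on the packet, so the jar was confirmed by the scene camera only.

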